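# Lay the lopsided chip-guard arm on its rest

### The arm

A 6-joint arm with a two-finger parallel gripper is mounted at the origin on the work surface. World frame = base frame: x ahead of the robot, y to its left, z up, the work surface at z = 0. Lengths are in m, angles in rad, forces in N, time in s.
With the tool pointing down it reaches from about 0.275 to 0.975 m from the base axis. Payload 8.4 kg.
Tool frame: the origin (TCP) lies between the finger pads; the fingertips stand 14 mm ahead of it and the grasp point (between the pads) lies 5 mm behind it; z points along the fingers, x is the direction in which the jaws open and shut, and the axes are right-handed (so a half turn about z gives the same grasp; the last joint's range is limited). The gripper opens to 92 mm and grips with 3 to 60 N. Pads are 20 mm wide; open, the fingers measure 128 mm over their backs; the gripper's body (75 mm by 189 mm) begins 69 mm behind the grasp point.
Start: joints at [1.139, 0.353, 1.633, -0, 1.155, -0.002], TCP at [0.26, 0.568, 0.229] pointing down, gripper open.
Joint ranges: [-2.63, 2.63], [-0.92, 2.1], [0.06, 2.66], [-1.3, 4.44], [0, 2.69], [-3.02, 3.02]. Speed limits (rad/s): [2.22, 2.22, 2.79, 3.14, 3.14, 3.14].

### API

Orientations are given as a unit quaternion [x, y, z, w].
In Python, from station import bot gives the robot as it stands.
- The arm moves only by the tool step_arm, never from a script. Its arguments are lists of equal length, an entry for each row: "slide": the shift along the tool's x, y, z in m, a list of three; "twist": the turn about the tool's z in rad; "fingers": the closure, from -1 (fully open) to 1 (shut), so that 0 is half open. In form: {"slide": [[dx, dy, dz], ...], "twist": [twist, ...], "fingers": [fingers, ...]}. A call has 1 to 20 rows; each row shifts and turns the commanded pose from where the row before left it, along the tool's axes as they then stand; what a row does not reach is not made up. A row lasts 1/12 s, in which the tool goes at most 41.7 mm and 7.16 degrees, less where a joint would pass 70% of its speed; a pose out of reach is approached as far as the arm can. A call is refused whole if a number of a shift passes 0.0417 or a number of a turn 0.125, either way. A call with a gripper value outside its range is refused whole. The fingers move at their own pace and stop on an object; "grip_force" is the grip in N (left out, the last holds). Time passes only in rows, so rows that do not move let the fingers close. It gives the time, the measured TCP pose, the force and the opening at its end, in the units of the state.
- bot.get_obs(): the state, without advancing time (a new reading comes with each control period).
- bot.capture(name): name is "scene" or "top" or "wrist"; returns a dict with "pixels" (480x640x3 uint8, red, green, blue), "fov_y" (degrees; the focal length in pixels is half the picture's height over the tangent of half this angle, whatever the lens; pixels are square), "cx", "cy" (the principal point, pixels), "T" (4x4, takes a point from camera to world coordinates); the wrist camera has in their place "T_tool_cam" (4x4, takes a point from camera to tool coordinates, whose origin is the TCP and whose axes are the tool frame's). Camera axes: x right, y up, looking along -z (the intrinsics and any distortion apply to the point x, -y, -z); pixel columns grow to the right and rows downward; lengths in m; the calibration is good to about 2 mm. A picture is of the moment at which its call begins: read the wrist's pose just before it. There is no depth.
- bot.hand_in(): hands the job in, once; it reports no verdict.
The state is a dict: "time": time; "qpos": joint angles; "joint_velocities": joint speeds; "effort": joint torques, N m; "eef_pos": TCP position; "tcp_rot": TCP orientation; "force": force on the tool from outside, world axes, zero at the start; "wrist_torque": the same for the moment, N m; "grip_width": finger opening in m.
Only numpy, scipy, OpenCV 4.12 (cv2) and the standard library are available. Lean on these libraries where they do the work, as an engineer would, in place of code of your own. Each camera call takes 0.05 s, during which the arm holds its last target.

### The job

Pick up the clamp arm with the blue iron block: it is far heavier at that end, so take it by the bar near its balance point and lift it clear of the bench, level. Then lay it on the wooden rest, block in the tray and bar in the notched post, set down rather than dropped, let go, and leave the look-alike arm with the red block where it lies.

Things in the scene. Friction and masses are not known exactly. Their poses are not given: they have to be found in the camera images.
- guard_arm: Loose clamp arm, 0.72-0.98 kg, lying flat (mm): blue cast-iron block 36 x 60 wide x 44 high; pale aluminium bar 14 wide, 18 high, mid-height z = 22, from x = -18 to -288; black ball, 44 diameter, centred at x = -300. Origin: centre of the block's underside; x along the bar, ball to block; z up. Most weight is in the block: it balances at x = -55 (37 from the block's face), elsewhere it tips.
- spare_arm: Loose look-alike arm, same shape, size and axes, but its block is red-painted wood. Not wanted: leave it.
- rest: Fixed dark wood rest, 300 x 110 mm. Tray for the block: floor at z = 30, 64 x 88 inside, lips 8 high, open towards the notched post. Post at x = -225, 14 thick, top z = 75, its notch for the bar 40 wide, floor z = 43. Origin: on the bench below the tray's centre; x from post to tray, z up. Arm's home: axes along these, its origin 30 above this one; bar level in the notch.

How it is judged:
By the outcome, as a careful person would: the job done as asked, in the order asked, and still so for the second after the job is handed in, with the robot touching nothing.
It also fails if it takes over 42 s, if anything falls off the work surface, if the arm or the gripper's body presses on something with over 40 N, if the wrist force passes 120 N, or if a joint passes its speed limit or range.

## Working session

There is one attempt and no reset: what is moved stays moved. The work goes in short steps, Python scripts to look and compute and a tool call to move; the robot and the scene stay as the last step left them, time stands still between calls to the robot, and variables do not carry over. Pictures are saved under pics/ and viewed, and the job is handed in when it is done.

Besides the shell and the picture viewer there is one more tool, called as name([rows], argument=value, ...), one row to a line, values as JSON. step_arm: Moves the arm, as the interface text tells. Its arguments: {"type":"object","properties":{"slide":{"type":"array"},"twist":{"type":"array"},"fingers":{"type":"array"},"grip_force":{"type":"number"}},"required":["slide","twist","fingers"]}

```bash
mkdir -p pics
python3 - <<'E'
from station import bot
import cv2,numpy as np
o=bot.get_obs()
for k in o: print(k,np.round(o[k],3))
for n in ["scene","top","wrist"]:
    c=bot.capture(n); cv2.imwrite(f"pics/{n}0.png",c["pixels"][:,:,::-1])
    print(n,{k:(np.round(v,3).tolist()) for k,v in c.items() if k!="pixels"})
E
```

```text
time 0.0
qpos [ 1.139  0.354  1.634 -0.     1.155 -0.002]
joint_velocities [-0.    -0.    -0.001 -0.002 -0.     0.001]
effort [ 0.0000e+00 -5.9382e+01 -3.3424e+01  7.0000e-02  2.3000e-02 -0.0000e+00]
eef_pos [0.26  0.568 0.228]
tcp_rot [ 0.842  0.54  -0.001  0.   ]
force [-0.543  0.269  0.332]
wrist_torque [0.031 0.008 0.021]
grip_width 0.092
scene {'fov_y': 43.123, 'cx': 312.647, 'cy': 229.027, 'T': [[0.111, -0.769, 0.63, 1.259], [0.994, 0.094, -0.061, -0.076], [-0.012, 0.633, 0.774, 0.877], [0.0, 0.0, 0.0, 1.0]]}
top {'fov_y': 51.009, 'cx': 315.434, 'cy': 247.449, 'T': [[0.005, 0.985, -0.173, 0.439], [-1.0, 0.01, 0.027, 0.02], [0.028, 0.173, 0.985, 0.894], [0.0, 0.0, 0.0, 1.0]]}
wrist {'fov_y': 63.234, 'cx': 321.769, 'cy': 232.02, 'T_tool_cam': [[1.0, -0.001, -0.0, -0.001], [-0.001, -0.957, -0.291, -0.082], [0.0, 0.291, -0.957, -0.157], [0.0, 0.0, 0.0, 1.0]]}
```

```bash
ls -la
```

```text
total 12
drwxr-xr-x  3 agent agent 4096 Dec  6 11:15 .
drwxr-xr-x 23 root  root  4096 Dec  6 11:15 ..
drwxr-xr-x  2 agent agent 4096 Dec  6 11:16 pics
```

View pics/top0.png

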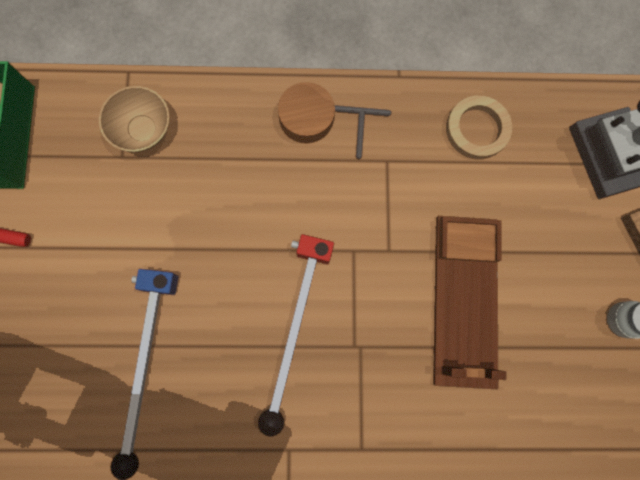

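View pics/scene0.png

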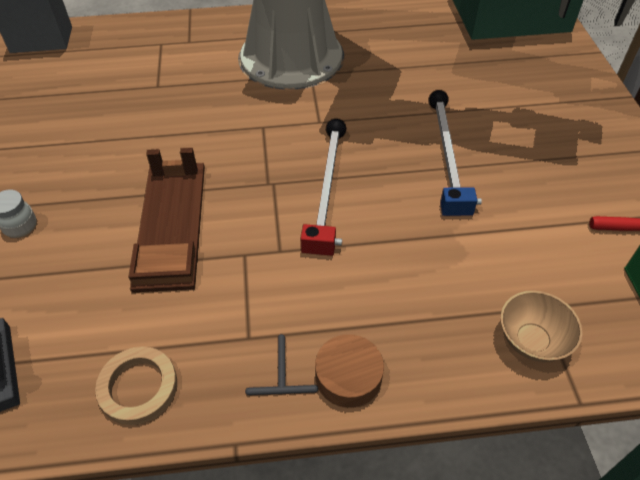

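View pics/wrist0.png

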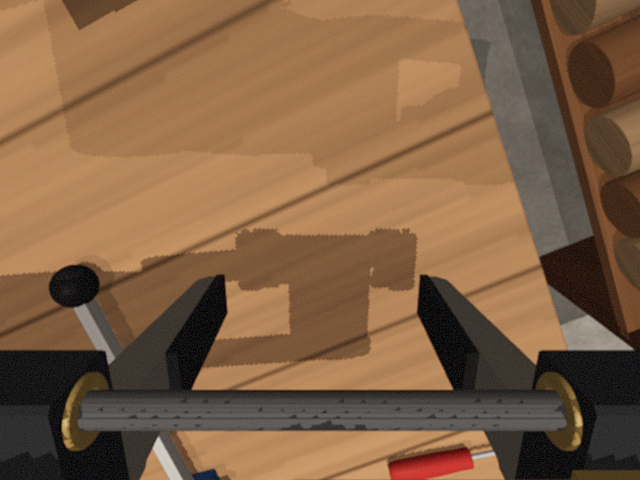

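The top view shows the blue arm with its block at about (157,281) and ball at (124,465). The red arm has its block at (315,249). The rest has its tray at (470,240) and post at (475,372). I'll enlarge these.

Run:
```python
import cv2
t=cv2.imread("pics/top0.png");s=cv2.imread("pics/scene0.png")
def crop(im,x,y,w,h,k,n): cv2.imwrite(f"pics/{n}.png",cv2.resize(im[y:y+h,x:x+w],None,fx=k,fy=k,interpolation=cv2.INTER_CUBIC))
crop(t,90,260,100,75,8,"tb"); crop(t,90,420,80,60,8,"tball")
crop(t,420,205,100,75,8,"tt"); crop(t,420,340,100,60,8,"tp")
crop(s,425,85,80,140,4,"sb"); crop(s,120,140,100,150,4,"sr")
```

```text
(no output)
```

View pics/tb.png

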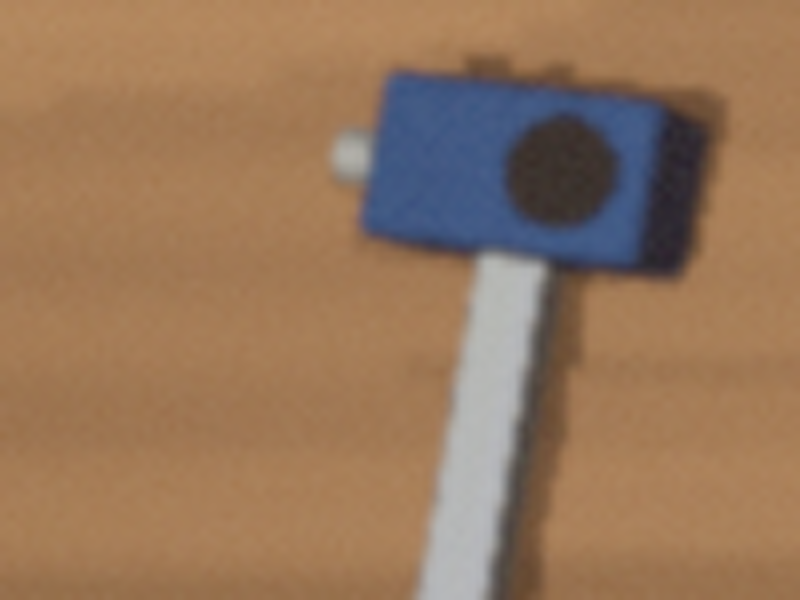

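View pics/tball.png

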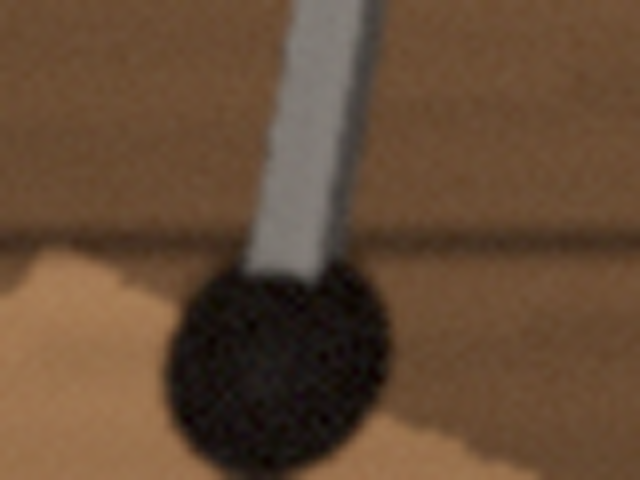

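View pics/tt.png

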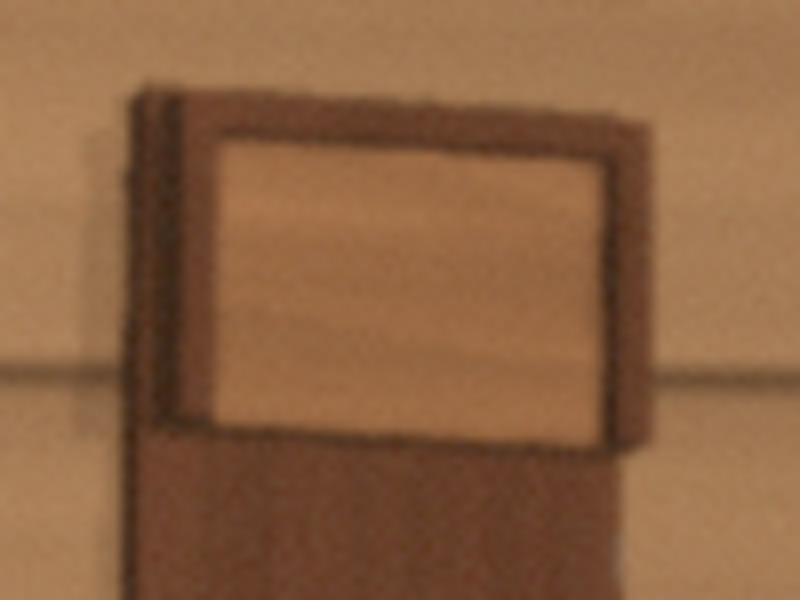

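View pics/tp.png

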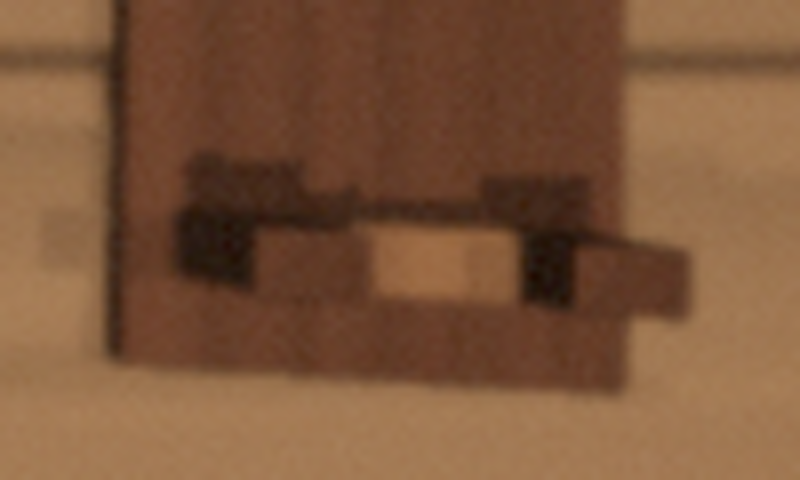

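View pics/sb.png

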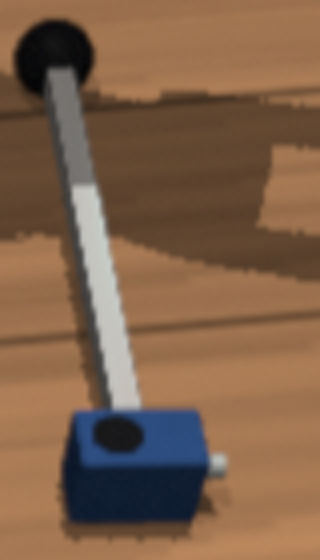

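View pics/sr.png

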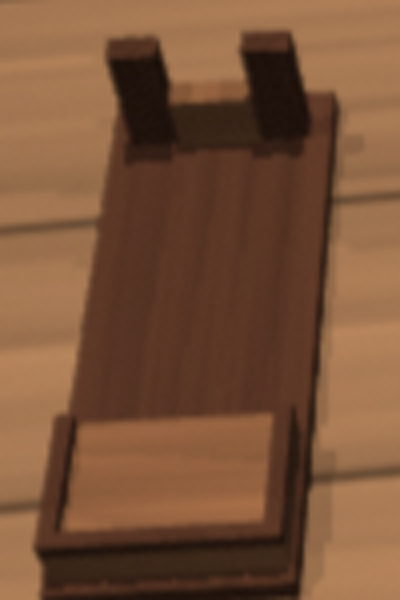

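```bash
cat > h.py <<'E'
import numpy as np,cv2
from scipy.optimize import least_squares
from station import bot
CAM={}
for n in("top","scene"):
    pass
def cam(c):
    f=240/np.tan(np.radians(c["fov_y"])/2); return f,c["cx"],c["cy"],np.array(c["T"])
def proj(C,P):
    f,cx,cy,T=C; P=np.atleast_2d(P); q=(P-T[:3,3])@T[:3,:3]
    return np.c_[cx+f*q[:,0]/-q[:,2],cy-f*q[:,1]/-q[:,2]]
def place(p,L):
    L=np.atleast_2d(np.array(L,float))/1000; c,s=np.cos(p[2]),np.sin(p[2])
    return np.c_[p[0]+c*L[:,0]-s*L[:,1],p[1]+s*L[:,0]+c*L[:,1],L[:,2]]
def fit(C,L,uv,p0):
    r=least_squares(lambda p:(proj(C,place(p,L))-uv).ravel(),p0)
    return r.x,r.fun.reshape(-1,2)
def cr(o,k,pts): return np.array(o)+(np.array(pts,float)+.5)/k-.5
E
cat > m.py <<'E'
from h import *
import pickle
ct=bot.capture("top");cs=bot.capture("scene")
C=cam(ct);S=cam(cs)
pickle.dump((C,S),open("cams.pkl","wb"))
L=[[18,30,44],[18,-30,44],[-18,-30,44],[-18,30,44],[-18,7,31],[-18,-7,31],[-300,0,22]]
uv=np.r_[cr((90,260),8,[(388,72),(660,100),(637,265),(363,235),(478,252),(550,262)]),cr((90,420),8,[(277,365)])]
a,r=fit(C,L,uv,[.4,.2,0]); print("arm",a,"\n",r.round(1))
L2=[[32,-44,30],[-32,-44,30],[-32,44,38],[-218,20,75],[-232,20,75],[-218,-20,75],[-232,-20,75]]
u2=np.r_[cr((420,205),8,[(606,160),(605,447),(213,427)]),cr((420,340),8,[(368,232),(368,303),(575,243),(575,312)])]
b,r=fit(C,L2,u2,[.5,-.25,0]); print("rest",b,"\n",r.round(1))
im=cs["pixels"][:,:,::-1].copy()
im=cv2.resize(im,None,fx=3,fy=3,interpolation=cv2.INTER_CUBIC)
for p,LL in((a,L+[[18,-30,0],[18,30,0]]),(b,L2)):
    for q in proj(S,place(p,LL)): cv2.circle(im,tuple(int(v) for v in (q+.5)*3),3,(0,255,0),-1)
cv2.imwrite("pics/ov_a.png",im[230:680,1250:1550]);cv2.imwrite("pics/ov_r.png",im[400:880,350:700])
E
python3 m.py
```

```text
arm [ 0.52929702  0.26963544 -0.11715591] 
 [[-0.3 -0.8]
 [ 1.   0.1]
 [ 0.2  0.7]
 [-1.2 -0. ]
 [ 0.4  0.2]
 [-0.4 -0. ]
 [ 0.2 -0.2]]
rest [ 0.60529466 -0.2758261  -0.0554426 ] 
 [[-0.4  0.4]
 [-0.2  0. ]
 [ 0.3 -1.4]
 [ 0.6  0. ]
 [ 0.5  0.2]
 [-0.4  0.2]
 [-0.4  0.5]]
```

View pics/ov_a.png

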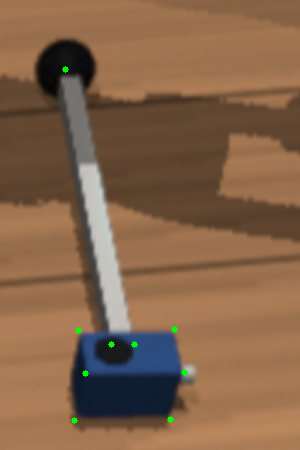

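View pics/ov_r.png

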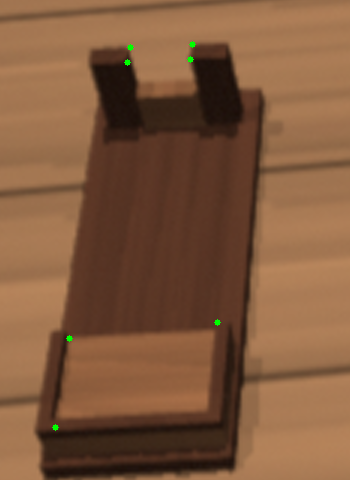

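step_arm([
  [-0.011,0.0198,0.0067],
  [-0.011,0.0198,0.0067],
  [-0.011,0.0198,0.0067],
  [-0.011,0.0198,0.0067],
  [-0.011,0.0198,0.0067],
  [-0.011,0.0198,0.0067],
  [-0.011,0.0198,0.0067],
  [-0.011,0.0198,0.0067],
  [-0.011,0.0198,0.0067],
  [-0.011,0.0198,0.0067],
  [-0.011,0.0198,0.0067],
  [-0.011,0.0198,0.0067],
  [-0.011,0.0198,0.0067],
  [-0.011,0.0198,0.0067],
  [-0.011,0.0198,0.0067],
  [-0.011,0.0198,0.0067],
  [0,0,0],
  [0,0,0],
  [0,0,0],
  [0,0,0],
], twist=[0,0,0,0,0,0,0,0,0,0,0,0,0,0,0,0,-0.1,-0.1,-0.113,0], fingers=[-1,-1,-1,-1,-1,-1,-1,-1,-1,-1,-1,-1,-1,-1,-1,-1,-1,-1,-1,-1], grip_force=50)

```text
time: 1.92
eef_pos: [0.4752, 0.2759, 0.1213]
tcp_rot: [0.746, 0.666, -0.0, -0.0]
force: [0.1, 0.1, 0.4]
grip_width: 0.0916
```

```bash
cat > w.py <<'E'
from h import *
import sys,pickle
from scipy.spatial.transform import Rotation as R
o=bot.get_obs(); c=bot.capture("wrist")
T=np.eye(4);T[:3,:3]=R.from_quat(o["tcp_rot"]).as_matrix();T[:3,3]=o["eef_pos"]
f=240/np.tan(np.radians(c["fov_y"])/2);W=(f,c["cx"],c["cy"],T@np.array(c["T_tool_cam"]))
cv2.imwrite(f"pics/{sys.argv[1]}.png",c["pixels"][:,:,::-1])
pickle.dump(W,open("w.pkl","wb"))
x=T[:3,0]
print(o["time"],o["eef_pos"],"toolx yaw",np.arctan2(x[1],x[0]),"tilt",T[:3,2].round(4),o["force"],o["grip_width"],o["qpos"])
a=[.5293,.26964,-.11716]
L=[[18,30,44],[18,-30,44],[-18,-30,44],[-18,30,44],[-18,7,31],[-18,-7,31],[-300,0,22],[-55,0,31]]
print(proj(W,place(a,L)).round(0).tolist())
E
python3 w.py w1
```

```text
1.9167 [0.47515003 0.2758948  0.12125453] toolx yaw 1.4586356806739906 tilt [-2.e-04 -1.e-04 -1.e+00] [0.08639482 0.0883974  0.36570526] 0.09159406494837928 [ 5.23336445e-01  3.66292434e-01  1.88871436e+00  3.83787470e-06
  8.86864088e-01 -9.35301643e-01]
[[366.0, 349.0], [279.0, 348.0], [277.0, 301.0], [368.0, 301.0], [332.0, 293.0], [312.0, 293.0], [326.0, -223.0], [323.0, 242.0]]
```

View pics/w1.png

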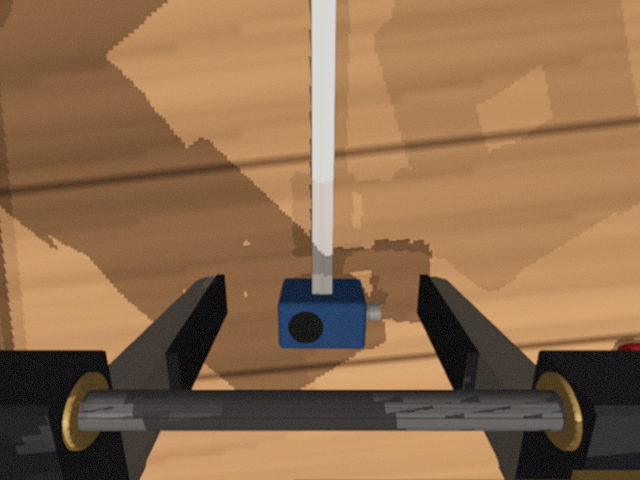

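The wrist view agrees with the fit to 1–2 px: block at (279–366, 281–347), bar at x≈323. Next I descend and grip.

step_arm([
  [0,0,0.0125],
  [0,0,0.0125],
  [0,0,0.0125],
  [0,0,0.0125],
  [0,0,0.0125],
  [0,0,0.0125],
  [0,0,0.0125],
  [0,0,0.0085],
  [0,0,0.005],
  [0,0,0],
  [0,0,0],
  [0,0,0],
  [0,0,0],
  [0,0,0],
  [0,0,0],
  [0,0,0],
  [0,0,0],
  [0,0,0],
  [0,0,0],
  [0,0,0],
], twist=[0,0,0,0,0,0,0,0,0,0,0,0,0,0,0,0,0,0,0,0], fingers=[-1,-1,-1,-1,-1,-1,-1,-1,-1,-1,-1,1,1,1,1,1,1,1,1,1], grip_force=50)

```text
time: 3.63
eef_pos: [0.4751, 0.2762, 0.0204]
tcp_rot: [0.747, 0.665, -0.0, -0.0]
force: [-0.0, -0.2, -0.1]
grip_width: 0.034
```

step_arm([
  [0,0,0],
  [0,0,0],
  [0,0,0],
  [0,0,0],
  [0,0,0],
  [0,0,0],
  [0,0,0],
  [0,0,0],
], twist=[0,0,0,0,0,0,0,0], fingers=[1,1,1,1,1,1,1,1], grip_force=50)

```text
time: 4.3
eef_pos: [0.475, 0.2762, 0.0203]
tcp_rot: [0.747, 0.665, -0.0, -0.0]
force: [1.0, -0.0, -0.3]
grip_width: 0.0134
```

Gripped at about 14 mm. I'll make a small test lift.

step_arm([
  [0,0,-0.002],
  [0,0,-0.004],
  [0,0,-0.006],
  [0,0,-0.008],
  [0,0,-0.008],
  [0,0,-0.006],
  [0,0,-0.004],
  [0,0,-0.002],
  [0,0,0],
  [0,0,0],
  [0,0,0],
], twist=[0,0,0,0,0,0,0,0,0,0,0], fingers=[1,1,1,1,1,1,1,1,1,1,1], grip_force=50)

```text
time: 5.22
eef_pos: [0.4748, 0.276, 0.0601]
tcp_rot: [0.747, 0.665, -0.0, -0.0]
force: [-0.1, -0.9, -8.5]
grip_width: 0.0133
```

```bash
python3 w.py w2
python3 - <<'E'
from h import *
print(bot.get_obs()["wrist_torque"])
c=bot.capture("scene")["pixels"][:,:,::-1]
cv2.imwrite("pics/s2.png",cv2.resize(c[40:240,280:520],None,fx=3,fy=3,interpolation=cv2.INTER_CUBIC))
E
```

```text
5.2167 [0.47478695 0.27599375 0.06008487] toolx yaw 1.4540032946900214 tilt [-6.e-04 -3.e-04 -1.e+00] [-0.1382342  -0.86071216 -8.5242511 ] 0.013314720220460258 [ 5.23826790e-01  4.57273218e-01  1.92318692e+00 -4.58744625e-06
  7.61784815e-01 -9.30173082e-01]
[[378.0, 415.0], [267.0, 414.0], [264.0, 357.0], [381.0, 357.0], [336.0, 343.0], [310.0, 343.0], [324.0, -363.0], [323.0, 280.0]]
[0.07545658 0.02375973 0.0064461 ]
```

View pics/w2.png

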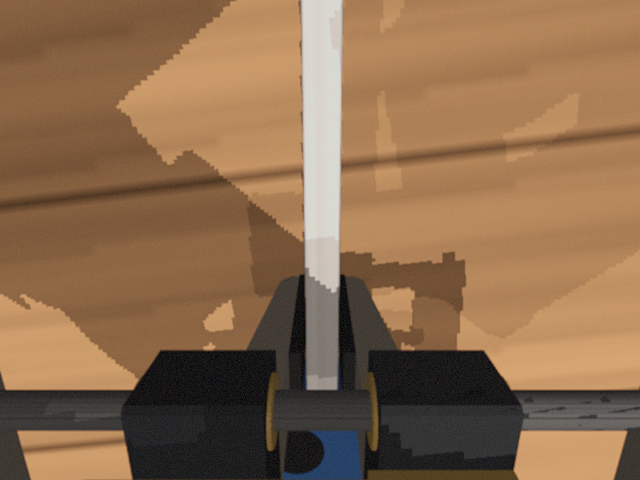

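View pics/s2.png

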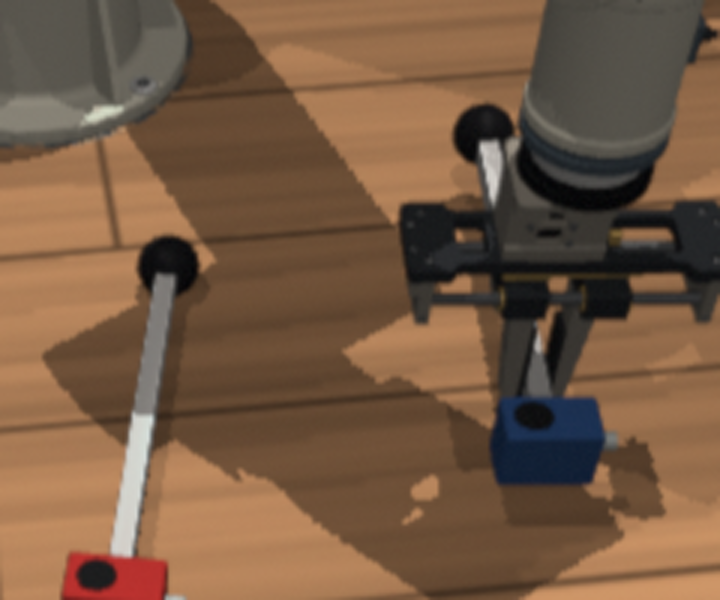

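```bash
cat > lv.py <<'E'
from h import *
import pickle,sys
C,S=pickle.load(open("cams.pkl","rb"))
# args: arm origin x y yaw z
a=[float(v) for v in sys.argv[1:4]];dz=float(sys.argv[4])*1000
for pit in(-.04,-.02,0,.02,.04):  # + : ball low
    L=np.array([[18,30,44],[18,-30,44],[-18,-30,44],[-18,30,44],[18,-30,0],[18,30,0],[-300,0,22]],float)
    L[:,2]+=pit*(L[:,0]+55)+dz
    print(pit,"scene",proj(S,place(a,L)).round(1).tolist(),"top ball",proj(C,place(a,L))[-1].round(1))
E
python3 lv.py .5293 .2696 -.117 .0398
python3 - <<'E'
from h import *
c=bot.capture("top")["pixels"][:,:,::-1]
cv2.imwrite("pics/t3.png",cv2.resize(c[380:480,60:220],None,fx=5,fy=5,interpolation=cv2.INTER_CUBIC))
c=bot.capture("scene")["pixels"][:,:,::-1]
cv2.imwrite("pics/s3.png",cv2.resize(c[60:210,400:500],None,fx=4,fy=4,interpolation=cv2.INTER_CUBIC))
E
```

```text
-0.04 scene [[481.7, 186.7], [448.0, 186.8], [445.5, 171.9], [478.5, 171.7], [444.2, 203.2], [476.8, 203.1], [441.3, 80.8]] top ball [113.2 473.3]
-0.02 scene [[481.8, 186.1], [448.1, 186.3], [445.5, 171.6], [478.5, 171.4], [444.3, 202.7], [477.0, 202.5], [440.9, 82.6]] top ball [114.4 472.4]
0 scene [[482.0, 185.6], [448.3, 185.7], [445.6, 171.3], [478.6, 171.1], [444.4, 202.1], [477.1, 202.0], [440.6, 84.5]] top ball [115.5 471.6]
0.02 scene [[482.2, 185.0], [448.4, 185.1], [445.6, 171.0], [478.7, 170.9], [444.5, 201.6], [477.3, 201.5], [440.2, 86.4]] top ball [116.7 470.7]
0.04 scene [[482.3, 184.4], [448.5, 184.6], [445.7, 170.7], [478.8, 170.6], [444.7, 201.1], [477.4, 201.0], [439.9, 88.2]] top ball [117.8 469.9]
```

View pics/t3.png

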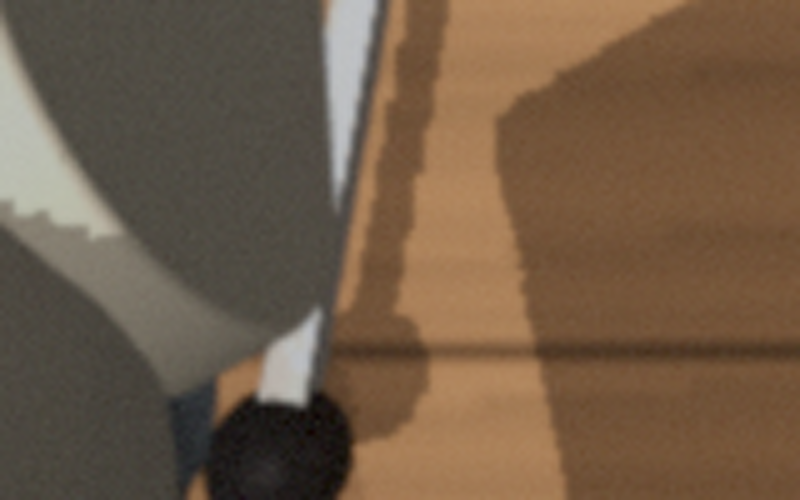

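View pics/s3.png

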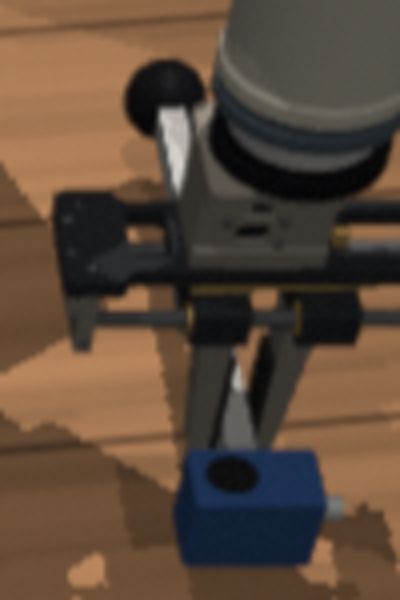

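The arm hangs level: the scene ball is at (441,84) against a predicted (440.6,84.5), and the top ball also matches. The load reads 8.5 N. Next I raise it, turn it, and carry it across.

step_arm([
  [0,0,-0.003],
  [0,0,-0.007],
  [0,0,-0.013],
  [0,0,-0.013],
  [0,0,-0.013],
  [0,0,-0.013],
  [0,0,-0.013],
  [0,0,-0.013],
  [0,0,-0.008],
  [0,0,-0.004],
  [0,0,0],
  [0,0,0],
  [0,0,0],
  [0,0,0],
  [0,0,0],
  [0,0,0],
], twist=[0,0,0,0,0,0,0,0,0,0,-0.012,-0.018,-0.018,-0.013,0,0], fingers=[1,1,1,1,1,1,1,1,1,1,1,1,1,1,1,1], grip_force=50)

```text
time: 6.75
eef_pos: [0.4749, 0.276, 0.1599]
tcp_rot: [0.727, 0.687, -0.0, -0.0]
force: [-1.4, 0.0, -8.6]
grip_width: 0.0137
```

step_arm([
  [-0.004,0.0008,0],
  [-0.009,0.0018,0],
  [-0.014,0.0027,0],
  [-0.019,0.0037,0],
  [-0.024,0.0047,0],
  [-0.0269,0.0052,0],
  [-0.0269,0.0052,0],
  [-0.0269,0.0052,0],
  [-0.0269,0.0052,0],
  [-0.0269,0.0053,0],
  [-0.0269,0.0053,0],
  [-0.0269,0.0053,0],
], twist=[0,0,0,0,0,0,0,0,0,0,0,0], fingers=[1,1,1,1,1,1,1,1,1,1,1,1], grip_force=50)

```text
time: 7.75
eef_pos: [0.5105, 0.0128, 0.1605]
tcp_rot: [0.727, 0.687, -0.0, 0.0]
force: [0.5, 0.7, -7.6]
grip_width: 0.0137
```

step_arm([
  [-0.0269,0.0052,0],
  [-0.0269,0.0052,0],
  [-0.0269,0.0052,0],
  [-0.0269,0.0052,0],
  [-0.0269,0.0053,0],
  [-0.0269,0.0053,0],
  [-0.0269,0.0053,0],
  [-0.0269,0.0053,0],
  [-0.024,0.0047,0],
  [-0.019,0.0037,0],
  [-0.014,0.0027,0],
  [-0.009,0.0018,0],
  [-0.004,0.0008,0],
  [0,0,0],
  [0,0,0],
  [0,0,0],
  [0,0,0],
], twist=[0,0,0,0,0,0,0,0,0,0,0,0,0,0,0,0,0], fingers=[1,1,1,1,1,1,1,1,1,1,1,1,1,1,1,1,1], grip_force=50)

```text
time: 9.17
eef_pos: [0.5506, -0.2714, 0.1604]
tcp_rot: [0.726, 0.687, 0.0, -0.0]
force: [-0.7, -0.7, -8.1]
grip_width: 0.0133
```

```bash
python3 w.py w4
python3 - <<'E'
from h import *
import pickle
C,S=pickle.load(open("cams.pkl","rb"))
c=bot.capture("scene")["pixels"][:,:,::-1]
L=np.array([[18,30,44],[18,-30,44],[-18,-30,44],[-18,30,44],[18,-30,0],[18,30,0],[-300,0,22]],float)
o=bot.get_obs(); t=o["eef_pos"]; y=-.0554; L[:,2]+=(t[2]-.0203)*1000
a=[t[0]+.0549*np.cos(y),t[1]+.0549*np.sin(y),y]
im=cv2.resize(c,None,fx=3,fy=3,interpolation=cv2.INTER_CUBIC)
for q in proj(S,place(a,L)): cv2.circle(im,tuple(int(v) for v in (q+.5)*3),2,(0,255,0),-1)
cv2.imwrite("pics/s4.png",im[150:900,200:900][:600])
c=bot.capture("top")["pixels"][:,:,::-1]
cv2.imwrite("pics/t4.png",c)
E
```

```text
9.1667 [ 0.55061795 -0.27142345  0.16037444] toolx yaw 1.516001434904833 tilt [-3.e-04  3.e-04 -1.e+00] [-0.73489835 -0.74226943 -8.10793029] 0.013262651554781358 [-4.60523675e-01  4.06507658e-01  1.71888890e+00  1.96140673e-04
  1.01663849e+00 -1.97662842e+00]
[[1123.0, 190.0], [1042.0, 185.0], [1074.0, 132.0], [1158.0, 138.0], [1090.0, 135.0], [1071.0, 134.0], [1386.0, -419.0], [1114.0, 79.0]]
```

View pics/s4.png

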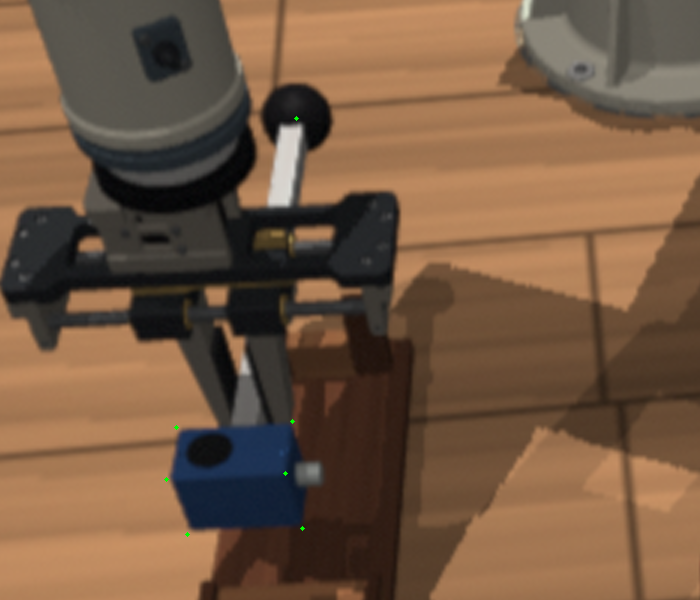

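View pics/t4.png

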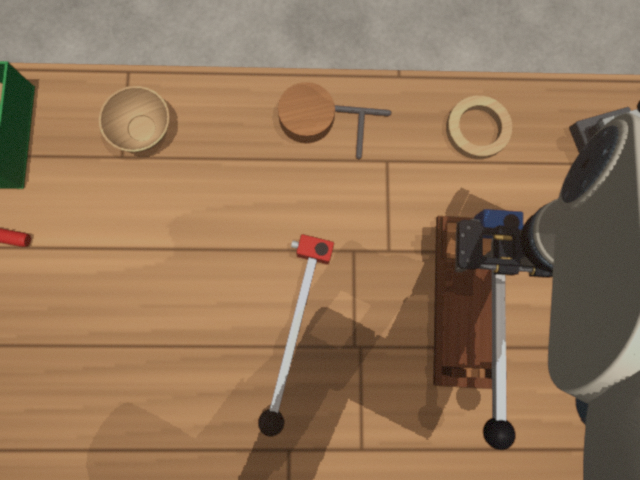

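View pics/w4.png

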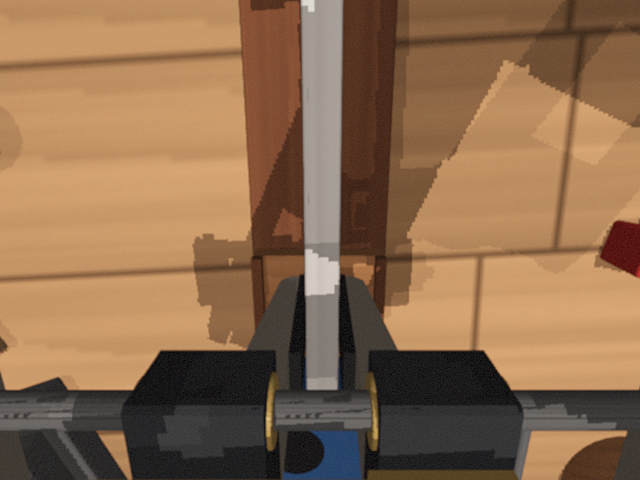

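Run:
```python
from h import *
import pickle
W=pickle.load(open("w.pkl","rb"))
b=[.60529,-.27583,-.05544]
print(proj(W,place(b,[[-32,44,38],[-32,-44,38],[-32,44,30],[-32,-44,30],[-150,55,20],[-150,-55,20]])).round(1).tolist())
im=cv2.imread("pics/w4.png"); cv2.imwrite("pics/w4c.png",cv2.resize(im[200:350,200:440],None,fx=3.3,fy=3.3,interpolation=cv2.INTER_CUBIC))
```

```text
[[378.2, 257.9], [262.9, 257.8], [376.8, 254.3], [264.4, 254.2], [397.1, 95.3], [244.2, 95.1]]
```

View pics/w4c.png

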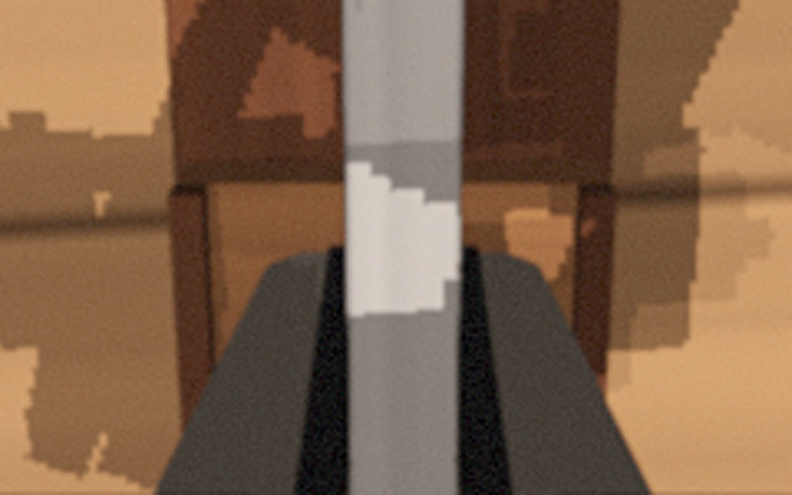

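The tray corners in the wrist view are at (263,257) and (375,256), against predicted (263,258) and (378,258). I'll shift about 2 mm towards −y and lower to just above the tray.

step_arm([
  [-0.001,0,0.003],
  [-0.001,0,0.007],
  [0,0,0.01],
  [0,0,0.01],
  [0,0,0.01],
  [0,0,0.01],
  [0,0,0.01],
  [0,0,0.01],
  [0,0,0.009],
  [0,0,0.007],
  [0,0,0.005],
  [0,0,0.003],
  [0,0,0.001],
  [0,0,0],
  [0,0,0],
  [0,0,0],
  [0,0,0],
], twist=[0,0,0,0,0,0,0,0,0,0,0,0,0,0,0,0,0], fingers=[1,1,1,1,1,1,1,1,1,1,1,1,1,1,1,1,1], grip_force=50)

```text
time: 10.73
eef_pos: [0.5509, -0.2745, 0.0659]
tcp_rot: [0.727, 0.687, 0.0, 0.0]
force: [-0.5, -0.5, -8.3]
grip_width: 0.0135
```

```bash
python3 w.py w5
python3 - <<'E'
from h import *
c=bot.capture("scene")["pixels"][:,:,::-1]
cv2.imwrite("pics/s5.png",cv2.resize(c[110:310,60:300],None,fx=3,fy=3,interpolation=cv2.INTER_CUBIC))
E
```

```text
10.7333 [ 0.5509007  -0.2745355   0.06586008] toolx yaw 1.5150012795225645 tilt [ 7.e-04 -4.e-04 -1.e+00] [-0.4921516  -0.51837205 -8.33340409] 0.013493560106140388 [-4.64759270e-01  5.27964427e-01  1.77362162e+00  9.76467761e-06
  8.39175214e-01 -1.97976719e+00]
[[1524.0, 225.0], [1404.0, 218.0], [1475.0, 140.0], [1601.0, 148.0], [1471.0, 143.0], [1443.0, 141.0], [2256.0, -853.0], [1532.0, 58.0]]
```

View pics/s5.png

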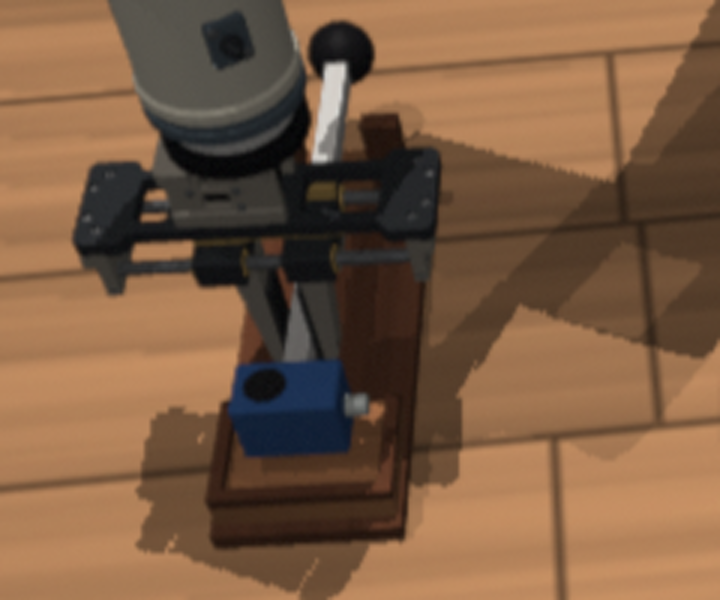

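View pics/w5.png

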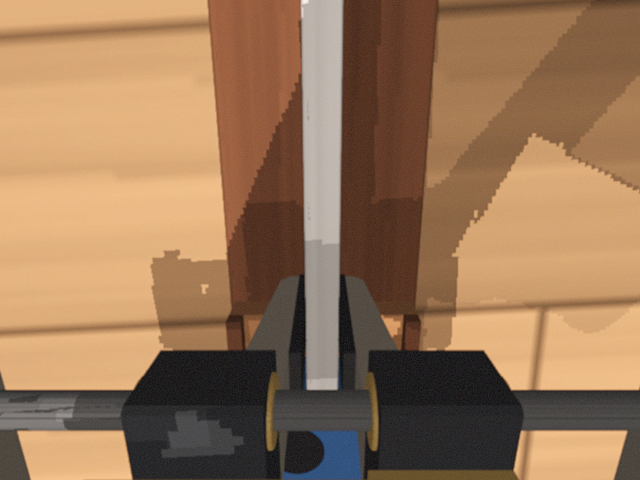

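Aligned: the lip midpoint is at x≈323.5 and the bar at 322. Now I lower slowly to contact.

step_arm([
  [0,0,0.001],
  [0,0,0.002],
  [0,0,0.002],
  [0,0,0.002],
  [0,0,0.002],
  [0,0,0.002],
  [0,0,0.001],
  [0,0,0.001],
  [0,0,0.0005],
  [0,0,0],
  [0,0,0],
], twist=[0,0,0,0,0,0,0,0,0,0,0], fingers=[1,1,1,1,1,1,1,1,1,1,1], grip_force=50)

```text
time: 11.75
eef_pos: [0.5506, -0.2744, 0.0519]
tcp_rot: [0.727, 0.687, 0.0, 0.0]
force: [0.5, -0.6, -8.3]
grip_width: 0.0138
```

step_arm([
  [0,0,0.0005],
  [0,0,0.0005],
  [0,0,0.0005],
  [0,0,0],
  [0,0,0],
], twist=[0,0,0,0,0], fingers=[1,1,1,1,1], grip_force=50)

```text
time: 12.17
eef_pos: [0.5507, -0.2744, 0.0504]
tcp_rot: [0.727, 0.687, 0.0, 0.0]
force: [0.0, -0.3, -8.6]
grip_width: 0.0134
```

step_arm([
  [0,0,0.0005],
  [0,0,0],
  [0,0,0],
], twist=[0,0,0], fingers=[1,1,1], grip_force=50)

```text
time: 12.42
eef_pos: [0.5507, -0.2744, 0.0504]
tcp_rot: [0.727, 0.687, 0.0, 0.0]
force: [-3.3, 2.1, 1.4]
grip_width: 0.0136
```

step_arm([
  [0,0,0.0005],
  [0,0,0],
  [0,0,0],
], twist=[0,0,0], fingers=[1,1,1], grip_force=50)

```text
time: 12.67
eef_pos: [0.5507, -0.2744, 0.0504]
tcp_rot: [0.727, 0.687, 0.0, 0.0]
force: [-4.6, 3.1, 6.1]
grip_width: 0.0131
```

Contact: the arm's weight is fully on the rest, with a light 6 N press. I'll back off half a millimetre and release.

step_arm([
  [0,0,-0.0005],
  [0,0,0],
  [0,0,0],
  [0,0,0],
  [0,0,0],
  [0,0,0],
  [0,0,0],
  [0,0,0],
  [0,0,0],
  [0,0,0],
  [0,0,0],
  [0,0,0],
  [0,0,0],
  [0,0,0],
], twist=[0,0,0,0,0,0,0,0,0,0,0,0,0,0], fingers=[1,1,0.6,0.6,0.5,0.4,0.2,0,0,0,0,0,0,0], grip_force=10)

```text
time: 13.83
eef_pos: [0.5506, -0.2744, 0.0499]
tcp_rot: [0.727, 0.687, 0.0, 0.0]
force: [0.1, -0.2, 0.5]
grip_width: 0.046
```

```bash
python3 w.py w6
```

```text
13.8333 [ 0.55060495 -0.27443271  0.04990669] toolx yaw 1.5149786850522269 tilt [ 0. -0. -1.] [ 0.13127289 -0.17682867  0.47390168] 0.04597981811075976 [-4.64815824e-01  5.50428202e-01  1.78021253e+00 -1.34510404e-05
  8.10909490e-01 -1.97978524e+00]
[[1629.0, 236.0], [1500.0, 228.0], [1583.0, 143.0], [1720.0, 152.0], [1571.0, 146.0], [1541.0, 144.0], [2546.0, -997.0], [1644.0, 54.0]]
```

View pics/w6.png

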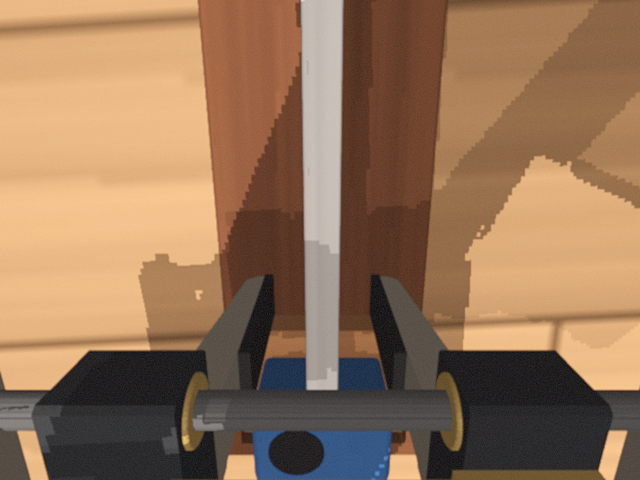

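The arm is released and the jaws stand clear on both sides. I'll raise straight up.

step_arm([
  [0,0,-0.004],
  [0,0,-0.01],
  [0,0,-0.015],
  [0,0,-0.02],
  [0,0,-0.02],
  [0,0,-0.02],
  [0,0,-0.02],
  [0,0,-0.02],
  [0,0,-0.02],
  [0,0,-0.01],
  [0.03,0,0],
  [0.03,0,0],
  [0.03,0,0],
  [0.03,0,0],
  [0.03,0,0],
  [0.03,0,0],
  [0.03,0,0],
  [0.02,0,0],
  [0,0,0],
  [0,0,0],
], twist=[0,0,0,0,0,0,0,0,0,0,0,0,0,0,0,0,0,0,0,0], fingers=[0,0,0,0,0,0,0,0,0,0,0,0,0,0,0,0,0,0,0,0])

```text
time: 15.55
eef_pos: [0.5634, -0.0441, 0.2091]
tcp_rot: [0.726, 0.688, -0.0, 0.0]
force: [0.4, -0.6, -0.4]
grip_width: 0.0459
```

Run:
```python
from h import *
import pickle
C,S=pickle.load(open("cams.pkl","rb"))
L=np.array([[18,30,74],[18,-30,74],[-18,-30,74],[-18,30,74],[-300,0,52]],float)
b=[.6053,-.2763,-.0554]
for n,K,r in(("top",C,(420,200,120,220)),("scene",S,(100,100,120,200))):
    im=cv2.resize(bot.capture(n)["pixels"][:,:,::-1],None,fx=3,fy=3,interpolation=cv2.INTER_CUBIC)
    if n=="top": cv2.imwrite("pics/t7full.png",cv2.resize(im,(640,480)))
    for q in proj(K,place(b,L)): cv2.circle(im,tuple(int(v) for v in (q+.5)*3),2,(0,255,0),-1)
    x,y,w,h=[3*v for v in r]; cv2.imwrite(f"pics/{n}7.png",im[y:y+min(h,600),x:x+w])
```

```text
(no output)
```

View pics/t7full.png

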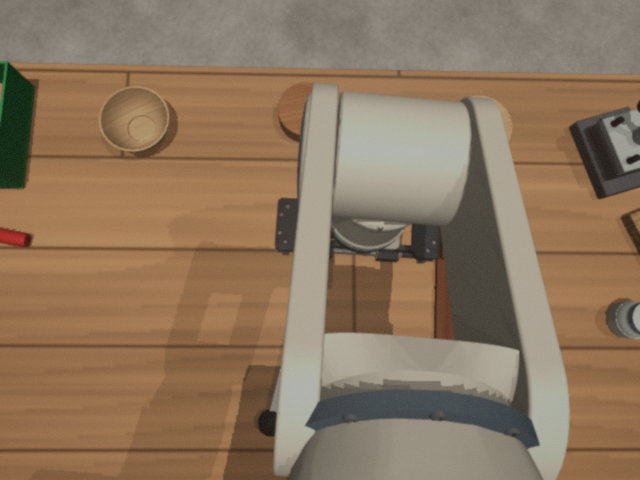

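View pics/top7.png

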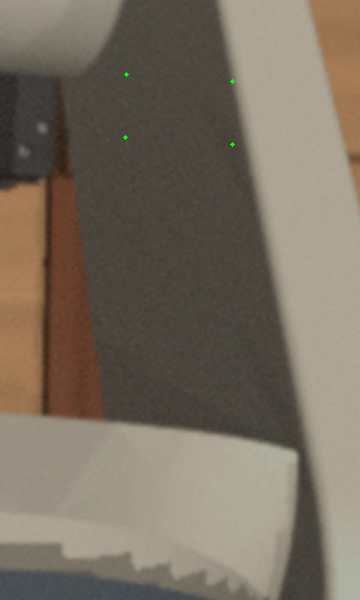

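View pics/scene7.png

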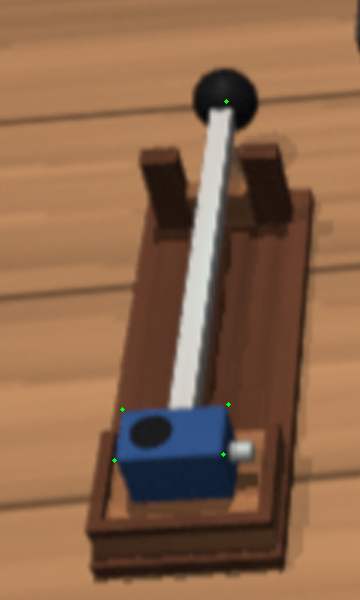

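The scene view shows the block inside the tray and the bar in the notch. The ball is at crop (225,100), on its home prediction, and the red arm's ball has not moved. I'm handing in.

```bash
python3 -c "
from station import bot
o=bot.get_obs();print(o['time'],o['force']);print(bot.hand_in())"
```

```text
15.65 [-0.19478702 -0.11661092  0.23563869]
the job is handed in; nothing more can be done
None
```

The blue-block arm is lying on the rest, block in the tray and bar in the notch, and the job was handed in at 15.65 s.

- **Lift:** I gripped the bar at the balance point (x ≈ -55 mm) with 50 N. The ball stayed within about half a pixel of its level position in the scene view. The load read about 8.5 N.
- **Set-down:** I lowered in 0.5 mm steps until the weight came off, pressing about 6 N at most. Then I backed off 0.5 mm, opened the fingers and withdrew.
- **Last checks:** In the scene view, the block corners and the ball matched the home position to about 1–2 mm. The wrist force was about zero with the gripper clear.
- **Not fully checked:** In the last top picture the robot hid the rest, so the final placing was confirmed only from the scene camera. The red arm's ball showed in its original place in that picture, but its block was hidden. Nothing touched it.

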